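Index a flat-edged terracotta disc against the sprung bar of a banding wheel and lock it

TASK

On the trimming jig, turn the terracotta disc with a light fingertip until its flat edge lies flush against the sprung steel alignment bar, then swing the black-knobbed lock lever fully over, away from the robot. The clay chips easily, so touch down slowly and press and turn it gently, leave the bar to its own spring without touching it, and do not throw the lever before the flat is flush or disturb anything else on the table.

Things in the scene. Friction and masses are not known exactly. Their poses are not given: they have to be found in the camera images.
- disc_top (a point): Centre of the terracotta disc's top face, on its turning axis. Disc: 170 mm across, 18 mm thick, top plain, 68 mm above the table at the centre but hand-made and out of level by up to 2 mm up or down at the rim; one flat edge 96 mm long, 70 mm from the centre. It only turns about its vertical axis, either way, without end. x points from the axis to the middle of the flat, z up.
- disc: The same disc, on a banding wheel; origin on its axis at its underside, axes as disc_top. Stays where left; drag about 0.08 N m, plus up to 0.08 N m from the bar rubbing on its rim. No handle: closed fingertips pressed on the top 58 mm from the centre with 8 to 15 N carry it along, slipping a little. Over 30 N between robot and disc chips the clay; touching down faster than 8 mm/s may do so.
- flat_mid (a point): Middle of the disc's flat edge, at the level of the top face, 70 mm from the axis; x points outward, square to the flat, z up. It turns with the disc.
- bar_face (a point): Middle of the alignment bar's face that looks at the disc, at the bar's top edge, 73 mm above the table (5 mm over the disc's top). The bar is a steel block 14 mm deep, 104 mm wide, beyond the wheel; x points outward from the disc's axis, square to the face, z up. The bar slides only along this x.
- bar (a joint): Slide of the alignment bar (m), growing outward: 0 = face fully on the flat, 70 mm from the axis; 0.015 = pushed back by the round rim, as at the start. A spring presses it on the disc with about 3 N. It drops as the flat comes within 0.6 rad (last part 48 mm per rad) and is pushed out again past flush. The spring does not reliably square the disc: the finger must.
- lock (a joint): Lock lever angle (rad): 0 = leaning to the robot side (-x of the jig), open; 1.0 = fully over to the far side (+x of the jig), locked. Stays where it is left; about 1 N at the knob moves it.
- lock_tip (a point): Centre of the lever's black ball knob, 26 mm across, on a 10 mm rod, 65 mm from the pivot. The pivot is 38 mm above the table; the knob moves in the jig's x-z plane from 31 mm on the near side of the pivot to 31 mm beyond; its centre is 95 mm high at both ends, 103 mm in mid-swing.
- jig: Plywood board, 310 x 300 x 16 mm, fixed to the table; origin on the table under the disc's axis; x points from the axis to the alignment bar, z up. It spans x -120 to 190, y -185 to 115 mm. A guide block 68 mm high, 30 x 130 mm, stands behind the bar at x 150 mm. The lock lever's pivot is at x 0, y -145 mm on a block 70 x 50 x 25 mm.
- tape_white: Bystander: white tape roll, 100 mm across, 25 mm high; origin at its underside.
- tape_blue: Bystander: blue tape roll, 90 mm across, 19 mm high; origin at its underside.
- scraper: Bystander: spatula lying on the table.
- brush: Bystander: brush lying on the table.
- jug: Bystander: clear jug with a handle, 90 mm across, 120 mm high; origin at its underside.
- rib: Bystander: wooden rib, a flat piece 85 x 45 x 8 mm, lying on the jig's board at the near left corner; origin at its underside.
- dish: Bystander: shallow steel dish, 150 mm across, 35 mm high; origin at its underside.

How it is judged:
By the outcome, as a careful person would: the job done as asked, in the order asked, and still so for the second after the job is handed in, with the robot touching nothing.
It also fails if it takes over 72 s, if anything falls off the work surface, if the arm or the gripper's body presses on something with over 40 N, if the wrist force passes 120 N, or if a joint passes its speed limit or range.

ROBOT

A 6-joint arm with a two-finger parallel gripper is mounted at the origin on the work surface. World frame = base frame: x ahead of the robot, y to its left, z up, the work surface at z = 0. Lengths are in m, angles in degrees, forces in N, time in s.
With the tool pointing down it reaches from about 0.25 to 0.725 m from the base axis. Payload 9.7 kg.
Tool frame: the origin (TCP) lies midway between the tips of the shut fingers; the grasp point (between the pads) lies 19 mm behind it; z points along the fingers, y is the line along which they close (so a half turn about z gives the same grasp; the last joint's range is limited). The gripper opens to 85 mm and grips with 20 to 120 N. Pads are 22 mm wide; open, the fingers measure 114 mm over their backs; the gripper's body (76 mm by 85 mm) begins 54 mm behind the grasp point. The pads swing forward as they close: fully open they stand 13 mm farther back than shut.
Start: joints at [72.938, 4.979, 10.078, 95.1, 0, 90], TCP at [0.161, 0.526, 0.231] pointing down, gripper open.
Joint ranges: [-179.16, 179.16], [-48.56, 103.87], [-65.8, 70.77], [-126.05, 130.52], [-82.76, 87.17], [-180, 180]. Speed limits (degrees/s): [127.2, 127.2, 147.25, 180, 180, 180].

INTERFACE

Orientations are given as [roll, pitch, yaw] about the fixed x, y, z axes, in that order (R = Rz(yaw) Ry(pitch) Rx(roll)).
In Python, from workcell import * gives the robot as it stands.
- The arm moves only by the tool servo_tool, never from a script. Its argument "moves" is a list of rows, each a list of 4 numbers: the shift along the world's x, y, z in cm, then the turn about the world's z in rad. A call has 1 to 20 rows; each row is the pose to reach, as a shift and turn from the pose commanded when the call began; what a row does not reach only later rows make up. A row lasts 1/12 s, in which the tool goes at most 41.7 mm and 7.16 degrees, less where a joint would pass 70% of its speed; a pose out of reach is approached as far as the arm can. A call with a gripper value outside its range is refused whole. "claw" is the closure, from 0 (fully open) to 1 (shut), set as the call begins (left out, the last holds). The fingers move at their own pace and stop on an object; "force" is the grip in N (left out, the last holds). Time passes only in rows, so rows that repeat a pose let the fingers close. It gives the time, the measured TCP pose, the force, the opening and the grip force at its end, in the units of the state.
- get_obs(): the state, without advancing time (a new reading comes with each control period).
- camera(name): name is "side" or "top"; returns the picture (480x640x3 uint8, red, green, blue); there is no depth.
- get_calibration(name): a dict with "fx", "fy", "cx", "cy" (pixels), "rvec" (rotation vector, rad) and "tvec" (3), from world to camera coordinates, as OpenCV has them. Camera axes: x right, y down, z forward; pixel columns grow to the right and rows downward; lengths in m; the calibration is good to about 2 mm. A picture is of the moment at which its call begins. get_calibration takes no time and is no camera call.
- job_done(): hands the job in; it is judged then, once.
The state is a dict: "time": time; "q": joint angles; "qd": joint speeds; "joint_efforts": joint torques, N m; "ee_pos": TCP position; "tcp_rot": TCP orientation; "wrist_force": force on the tool from outside, world axes, zero at the start; "torque": the same for the moment, N m; "opening": finger opening in m; "grasp_force": force on a finger pad.
Only numpy, scipy, OpenCV 4.12 (cv2) and the standard library are available. Lean on these libraries where they do the work, as an engineer would, in place of code of your own. Each camera call takes 0.05 s, during which the arm holds its last target. There are 200 camera calls.

## Working session

There is one attempt and no reset: what is moved stays moved. The work goes in short steps, Python scripts to look and compute and a tool call to move; the robot and the scene stay as the last step left them, time stands still between calls to the robot, and variables do not carry over. Pictures are saved under pics/ and viewed, at most 10 in all, crops included, and the job is handed in when it is done.

Besides the shell and the picture viewer there is one more tool, called after "Request:" as name(argument=value, ...), one argument or row to a line, values as JSON. servo_tool: Moves the arm, as the interface text tells. Its arguments: {"type":"object","properties":{"moves":{"type":"array","items":{"type":"array","items":{"type":"number"}}},"claw":{"type":"number"},"force":{"type":"number"}},"required":["moves"]}

```bash
mkdir -p pics; ls
python3 - <<'E'
from workcell import *
import cv2
for n in("top","side"):
    cv2.imwrite(f"pics/{n}0.png",camera(n)[:,:,::-1]); print(n,get_calibration(n))
print(get_obs())
E
```

```text
pics
top {'fx': 584.5633149616594, 'fy': 584.5633149616594, 'cx': 329.3240792736507, 'cy': 237.0877768052077, 'rvec': array([ 2.17570964, -2.19185509,  0.0698245 ]), 'tvec': array([-0.01175355,  0.45493122,  1.59968899])}
side {'fx': 550.1899173445206, 'fy': 550.1899173445206, 'cx': 319.559170013629, 'cy': 244.51437407765786, 'rvec': array([ 0.26424469,  2.67964844, -1.4320921 ]), 'tvec': array([0.47609222, 0.04347959, 1.55323752])}
{'time': 0.1, 'q': array([7.29379543e+01, 5.00733763e+00, 1.00391636e+01, 9.50981733e+01,
       1.12910304e-04, 8.99994632e+01]), 'qd': array([ 0.05006336, -0.03758334,  0.14185947,  0.06430502, -0.04331285,
        0.00785865]), 'joint_efforts': array([ 5.50651093e-04, -5.21566701e+01,  4.65651476e+01,  1.60337932e-02,
        2.40814472e-06,  1.02972717e-05]), 'ee_pos': array([0.16131614, 0.52560684, 0.23066134]), 'tcp_rot': array([-1.79933653e+02, -1.13531812e-04,  1.62938491e+02]), 'wrist_force': array([-0.89883606,  0.58099188,  0.60636488]), 'torque': array([-0.03616272,  0.04389799,  0.01897743]), 'grasp_force': 0.0, 'opening': 0.08524617115614806}
```

View pics/top0.png

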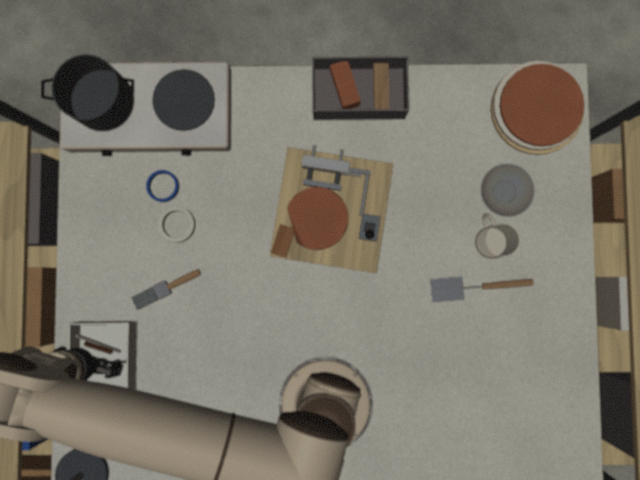

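View pics/side0.png

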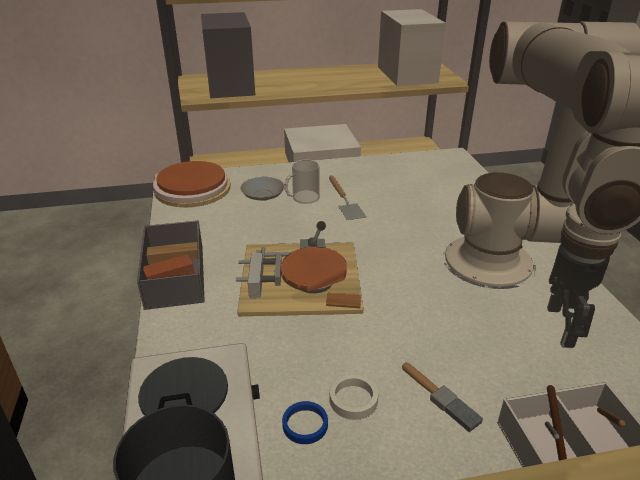

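The top view shows the jig around (332,210), the disc near (318,218), the bar beyond it near (322,185), and the lever block near (369,228) with its knob. Next I'll measure these.

```bash
cat > h.py <<'E'
from workcell import *
import cv2, numpy as np
from scipy.optimize import least_squares
def cal(n):
    c=get_calibration(n); K=np.array([[c['fx'],0,c['cx']],[0,c['fy'],c['cy']],[0,0,1.]])
    return K,cv2.Rodrigues(c['rvec'])[0],np.array(c['tvec'])
def ray(n,px,z):
    K,R,t=cal(n); px=np.atleast_2d(px).astype(float)
    d=np.c_[px,np.ones(len(px))]@np.linalg.inv(K).T@R; o=-R.T@t
    return o+d*((z-o[2])/d[:,2])[:,None]
def proj(n,P):
    K,R,t=cal(n); q=np.atleast_2d(P)@R.T+t; q=q@K.T; return q[:,:2]/q[:,2:]
def rect(img,n,z,c,half,s):   # metric view of plane z: up=+x, left=+y
    w=int(2*half*s); g=[(c[0]+half,c[1]+half),(c[0]+half,c[1]-half),(c[0]-half,c[1]-half),(c[0]-half,c[1]+half)]
    H=cv2.getPerspectiveTransform(proj(n,[(*p,z) for p in g]).astype(np.float32),np.float32([[0,0],[w,0],[w,w],[0,w]]))
    return cv2.warpPerspective(img,H,(w,w),flags=cv2.INTER_CUBIC)
def disc(img,n,near):
    h=cv2.cvtColor(img,cv2.COLOR_RGB2HSV); m=((h[...,0]<9)&(h[...,1]>130)&(h[...,2]>60)).astype(np.uint8)
    m=cv2.morphologyEx(m,cv2.MORPH_OPEN,np.ones((3,3)))
    cs,_=cv2.findContours(m,cv2.RETR_EXTERNAL,cv2.CHAIN_APPROX_NONE)
    cs=[c for c in cs if cv2.contourArea(c)>300]
    c=min(cs,key=lambda c:np.hypot(*(c.reshape(-1,2).mean(0)-near)))
    return c.reshape(-1,2)
E
python3 - <<'E'
from h import *
a=camera("top"); b=camera("side")
for n,im,near in(("top",a,(318,218)),("side",b,(314,268))):
    c=disc(im,n,near); P=ray(n,c,.068)[:,:2]
    print(n,len(c),P.min(0),P.max(0))
    (cx,cy),r=cv2.minEnclosingCircle((P*1000).astype(np.float32)); print(cx,cy,r)
    d=np.hypot(*(P*1000-[cx,cy]).T); an=np.degrees(np.arctan2(P[:,1]*1000-cy,P[:,0]*1000-cx)); o=np.argsort(an)
    print([(int(an[i]),int(d[i])) for i in o[::4]])
# board corners guess
for px in((288,148),(393,163),(377,272),(271,256)): print(px,ray("top",px,.016)[0])
r=rect(a,"top",.068,(.5,-.03),.2,1500)
cv2.imwrite("pics/r1.png",r[:,:,::-1])
s=cv2.resize(b[210:330,225:375],None,fx=5,fy=5,interpolation=cv2.INTER_CUBIC)
cv2.imwrite("pics/s1.png",s[:,:,::-1])
E
```

```text
Traceback (most recent call last):
  File "h.py", line 22, in disc
    c=min(cs,key=lambda c:np.hypot(*(c.reshape(-1,2).mean(0)-near)))
ValueError: min() iterable argument is empty
```

```bash
cat > m1.py <<'E'
from h import *
a=cv2.imread("pics/top0.png")[:,:,::-1].copy(); b=cv2.imread("pics/side0.png")[:,:,::-1].copy()
for im,p in((a,(310,218)),(a,(283,240)),(b,(314,268)),(b,(343,300)),(a,(280,200))): print(im[p[1],p[0]],cv2.cvtColor(im,cv2.COLOR_RGB2HSV)[p[1],p[0]])
for px in((288,148),(393,163),(377,272),(271,256)): print(px,ray("top",px,.016)[0])
r=rect(a,"top",.068,(.5,-.03),.2,1500)
cv2.imwrite("pics/r1.png",r[:,:,::-1])
s=cv2.resize(b[210:330,225:375],None,fx=5,fy=5,interpolation=cv2.INTER_CUBIC)
cv2.imwrite("pics/s1.png",s[:,:,::-1])
E
python3 m1.py
```

```text
[107  69  49] [ 10 138 107]
[106  77  53] [ 14 128 106]
[126  74  44] [ 11 166 126]
[113  75  45] [ 13 153 113]
[142 128  97] [ 21  81 142]
(288, 148) [0.7051224  0.09851348 0.016     ]
(393, 163) [ 0.66033075 -0.19398184  0.016     ]
(377, 272) [ 0.35757158 -0.14554342  0.016     ]
(271, 256) [0.40374324 0.14612185 0.016     ]
```

View pics/r1.png

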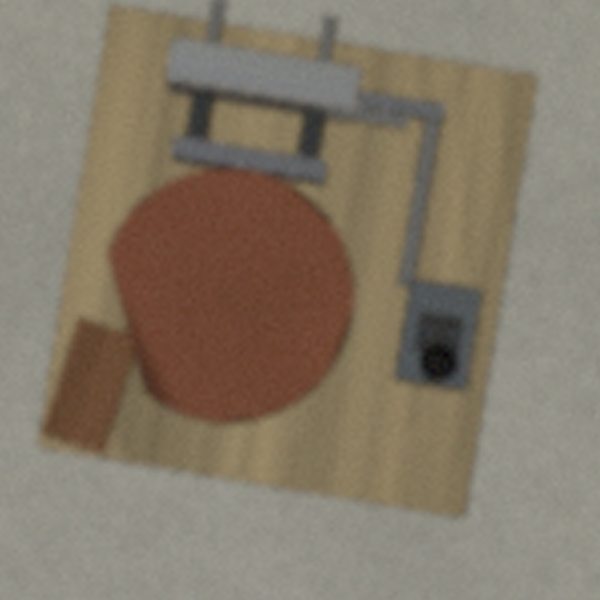

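View pics/s1.png

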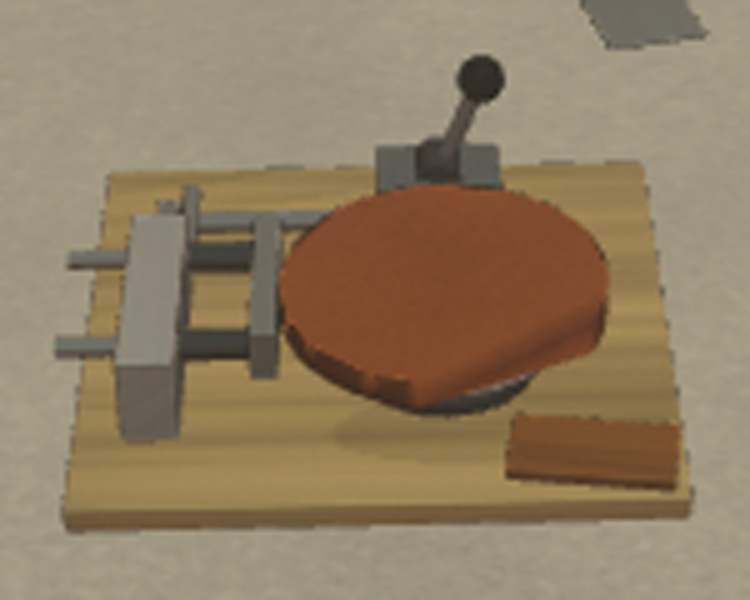

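The crops show the disc's flat facing left: rect (110,250)–(150,395), i.e. a world normal of about 105°. The bar at (250,160) sits against the round rim, and the knob is at (437,360) on the robot side. I'll fit these numerically while the arm starts to move.

```bash
cat >> h.py <<'E'
def fitdisc(im,c0=(.5026,.0157),skip=((-45,27),),n="top"):
    """edges by colour ratio along rays in the plane z=.068; fit circle r=85 and flat at 70"""
    S=2000; half=.13; r=cv2.GaussianBlur(rect(im,n,.068,c0,half,S).astype(np.float32),(0,0),3)
    g=r[...,0]/(r[...,1]+1)
    pts=[];R=np.arange(.055,.1,.0005)
    for a in np.radians(np.arange(-180,180,2)):
        u=(half-R*np.sin(a))*S; v=(half-R*np.cos(a))*S
        p=cv2.remap(g,u[None].astype(np.float32),v[None].astype(np.float32),1)[0]
        k=np.nonzero(p<1.36)[0]
        if len(k): pts.append((c0[0]+R[k[0]]*np.cos(a),c0[1]+R[k[0]]*np.sin(a),np.degrees(a)))
    P=np.array(pts)
    for lo,hi in skip: P=P[~((P[:,2]>lo)&(P[:,2]<hi))]
    def f(q):
        d=P[:,:2]-q[:2]; an=np.arctan2(d[:,1],d[:,0])-q[2]
        rr=np.where(np.cos(an)>.07/.085,.07/np.maximum(np.cos(an),.1),.085)+q[3]
        return (np.hypot(*d.T)-rr)*1000
    best=min((least_squares(f,[*c0,t,0],loss='soft_l1',x_scale=[.01,.01,.1,.01]) for t in np.radians(np.arange(-180,180,20))),key=lambda s:s.cost)
    return best.x[:2],np.degrees(best.x[2])%360,best.x[3],np.sqrt(np.mean(np.clip(best.fun,-5,5)**2))
E
cat > m2.py <<'E'
from h import *
a=cv2.imread("pics/top0.png")[:,:,::-1].copy(); b=cv2.imread("pics/side0.png")[:,:,::-1].copy()
print(fitdisc(a))
def dark(im,x0,y0,x1,y1):
    g=im[y0:y1,x0:x1].max(2); m=(g<35).astype(np.uint8); M=cv2.moments(m); print(M['m00'],g.min()); return M['m10']/M['m00']+x0,M['m01']/M['m00']+y0
ka=dark(a,360,222,380,240); kb=dark(b,312,216,330,236); print(ka,kb)
P=[K@np.c_[R,t] for K,R,t in(cal("top"),cal("side"))]
X=cv2.triangulatePoints(P[0],P[1],np.array(ka)[:,None],np.array(kb)[:,None])[:,0]; print("knob",X[:3]/X[3], ray("top",ka,.095))
E
python3 m2.py
```

```text
(array([0.5033445 , 0.01893238]), np.float64(105.21078667094271), np.float64(-0.001833067331857652), np.float64(0.8254405912919613))
48.0 7
0.0 49Traceback (most recent call last):
  File "m2.py", line 6, in <module>
    ka=dark(a,360,222,380,240); kb=dark(b,312,216,330,236); print(ka,kb)
                                   ~~~~^^^^^^^^^^^^^^^^^^^
  File "m2.py", line 5, in dark
    g=im[y0:y1,x0:x1].max(2); m=(g<35).astype(np.uint8); M=cv2.moments(m); print(M['m00'],g.min()); return M['m10']/M['m00']+x0,M['m01']/M['m00']+y0
                                                                                                           ~~~~~~~~^~~~~~~~~
ZeroDivisionError: float division by zero
```

Request:
servo_tool(
  moves=[
    [3, -8, 0, 0],
    [6, -12, 0, 0],
    [8, -16, 0, 0],
    [11, -20, 0, 0],
    [14, -24, 0, 0],
    [17, -28, 0, 0],
    [20, -32, 0, 0],
    [22, -36, 0, 0],
    [25, -40, 0, 0],
    [28, -44, 0, 0],
    [30, -48, 0, 0],
    [30, -50, 0, 0],
    [30, -52, 0, 0],
    [30, -55, 0, 0],
  ],
  claw=1,
  force=40,
)

```text
time: 1.37
ee_pos: [0.4497, 0.02, 0.231]
tcp_rot: [180.0, 0.0, 162.9]
wrist_force: [1.0, 1.2, 0.2]
opening: -0.0
grasp_force: 0.0
```

Request:
servo_tool(
  moves=[
    [0.5, -1.5, -3, 0],
    [1, -3, -6, 0],
    [1.4, -4.6, -9, 0],
    [1.4, -4.6, -12, 0],
    [1.4, -4.6, -14, 0],
    [1.4, -4.6, -14.8, 0],
    [1.4, -4.6, -15.2, 0],
    [1.4, -4.6, -15.4, 0],
    [1.4, -4.6, -15.4, 0],
    [1.4, -4.6, -15.4, 0],
  ],
)

```text
time: 2.2
ee_pos: [0.4636, -0.0238, 0.0787]
tcp_rot: [180.0, 0.1, 163.0]
wrist_force: [-0.5, 0.2, 0.1]
opening: 0.0001
grasp_force: 0.0
```

```bash
sed -i 's/kb=dark(b,312,216,330,236)/kb=(225+481\/5,210+78\/5)/' m2.py; python3 m2.py; python3 -c "
from workcell import *
o=get_obs();print(o['q'],o['ee_pos'],o['wrist_force'])"
```

```text
(array([0.5033445 , 0.01893238]), np.float64(105.21078667094271), np.float64(-0.001833067331857652), np.float64(0.8254405912919613))
48.0 7
(369.25, 233.4375) (321.2, 225.6)
knob [ 0.45748154 -0.12023307  0.09649506] [[ 0.45816303 -0.1204776   0.095     ]]
[-2.94164441e+00 -7.12296028e+00 -1.87147708e+01  7.82912411e+01
 -6.62415209e-04  1.40973827e+01] [ 0.46364472 -0.0238284   0.07867582] [-0.52827495  0.19250674  0.069249  ]
```

Request:
servo_tool(
  moves=[
    [0, -0.2, -0.04, 0],
    [0, -0.2, -0.08, 0],
    [0, -0.2, -0.12, 0],
    [0, -0.2, -0.16, 0],
    [0, -0.2, -0.2, 0],
    [0, -0.2, -0.24, 0],
    [0, -0.2, -0.28, 0],
    [0, -0.2, -0.32, 0],
    [0, -0.2, -0.36, 0],
    [0, -0.2, -0.4, 0],
    [0, -0.2, -0.44, 0],
    [0, -0.2, -0.48, 0],
    [0, -0.2, -0.52, 0],
    [0, -0.2, -0.56, 0],
    [0, -0.2, -0.6, 0],
    [0, -0.2, -0.64, 0],
    [0, -0.2, -0.68, 0],
  ],
)

```text
time: 3.62
ee_pos: [0.4629, -0.026, 0.0705]
tcp_rot: [180.0, 0.0, 162.9]
wrist_force: [-0.5, 0.5, 0.6]
opening: -0.0001
grasp_force: 0.0
```

Request:
servo_tool(
  moves=[
    [0, 0, -0.03, 0],
    [0, 0, -0.06, 0],
    [0, 0, -0.09, 0],
    [0, 0, -0.12, 0],
    [0, 0, -0.15, 0],
    [0, 0, -0.15, 0],
  ],
)

```text
time: 4.12
ee_pos: [0.4629, -0.026, 0.0695]
tcp_rot: [180.0, 0.0, 162.9]
wrist_force: [-3.5, -0.2, 5.9]
opening: 0.0001
grasp_force: 2.8
```

Request:
servo_tool(
  moves=[
    [0, 0, -0.02, 0],
    [0, 0, -0.04, 0],
    [0, 0, -0.05, 0],
    [0, 0, -0.05, 0],
  ],
)

```text
time: 4.45
ee_pos: [0.4629, -0.026, 0.0695]
tcp_rot: [180.0, 0.0, 162.9]
wrist_force: [-4.2, 0.2, 9.6]
opening: -0.0005
grasp_force: 4.8
```

```bash
cat > arc.py <<'E'
import sys,numpy as np
px,py,deg,n=map(float,sys.argv[1:5]); c=np.array([.5030,.0175]); r=np.array([px,py])-c
for i in range(1,int(n)+1):
    a=np.radians(deg*i/n); R=np.array([[np.cos(a),-np.sin(a)],[np.sin(a),np.cos(a)]])
    d=(R@r-r)*100; print([round(float(d[0]),2),round(float(d[1]),2),0,round(float(a),3)],end=', ')
print(np.hypot(*r),np.degrees(np.arctan2(r[1],r[0])))
E
python3 arc.py .4629 -.026 -30 18
```

```text
[-0.12, 0.12, 0, -0.029], [-0.25, 0.24, 0, -0.058], [-0.36, 0.37, 0, -0.087], [-0.48, 0.49, 0, -0.116], [-0.59, 0.63, 0, -0.145], [-0.69, 0.76, 0, -0.175], [-0.8, 0.9, 0, -0.204], [-0.9, 1.04, 0, -0.233], [-0.99, 1.19, 0, -0.262], [-1.08, 1.33, 0, -0.291], [-1.16, 1.48, 0, -0.32], [-1.25, 1.63, 0, -0.349], [-1.32, 1.79, 0, -0.378], [-1.39, 1.94, 0, -0.407], [-1.46, 2.1, 0, -0.436], [-1.53, 2.26, 0, -0.465], [-1.58, 2.42, 0, -0.495], [-1.64, 2.59, 0, -0.524], 0.05916299519125111 -132.67107234994788
```

Request:
servo_tool(
  moves=[
    [-0.12, 0.12, -0.02, -0.029],
    [-0.25, 0.24, -0.03, -0.058],
    [-0.36, 0.37, -0.03, -0.087],
    [-0.48, 0.49, -0.03, -0.116],
    [-0.59, 0.63, -0.03, -0.145],
    [-0.69, 0.76, -0.03, -0.175],
    [-0.8, 0.9, -0.03, -0.204],
    [-0.9, 1.04, -0.03, -0.233],
    [-0.99, 1.19, -0.03, -0.262],
  ],
)

```text
time: 5.2
ee_pos: [0.4536, -0.0149, 0.0695]
tcp_rot: [-180.0, 0.2, 147.8]
wrist_force: [-2.1, -5.8, 9.9]
opening: -0.0001
grasp_force: 5.1
```

```bash
python3 -c "
from h import *
a=camera('top');print(fitdisc(a,skip=((-45,27),(130,230))))"
```

```text
(array([0.5026, 0.0157]), np.float64(353.15488864267564), np.float64(-0.030000000026608013), np.float64(2.6346523033346533e-08))
```

```bash
python3 arc.py .4529 -.0144 -34 20
python3 -c "
from h import *
a=camera('side')
print(fitdisc(cv2.imread('pics/side0.png')[:,:,::-1].copy(),n='side'));print(fitdisc(a,n='side'))
s=cv2.resize(a[150:350,200:450],None,fx=3,fy=3,interpolation=cv2.INTER_CUBIC)
cv2.imwrite('pics/s2.png',s[:,:,::-1])"
```

```text
[-0.09, 0.15, 0, -0.03], [-0.18, 0.3, 0, -0.059], [-0.26, 0.46, 0, -0.089], [-0.34, 0.62, 0, -0.119], [-0.42, 0.78, 0, -0.148], [-0.49, 0.94, 0, -0.178], [-0.55, 1.1, 0, -0.208], [-0.61, 1.27, 0, -0.237], [-0.66, 1.44, 0, -0.267], [-0.71, 1.6, 0, -0.297], [-0.76, 1.77, 0, -0.326], [-0.8, 1.95, 0, -0.356], [-0.83, 2.12, 0, -0.386], [-0.86, 2.29, 0, -0.415], [-0.89, 2.47, 0, -0.445], [-0.9, 2.64, 0, -0.475], [-0.92, 2.82, 0, -0.504], [-0.93, 2.99, 0, -0.534], [-0.93, 3.17, 0, -0.564], [-0.93, 3.35, 0, -0.593], 0.05939377071713832 -147.51401024576327
(array([0.50847913, 0.02359605]), np.float64(331.6076761506626), np.float64(0.004698113924870756), np.float64(1.887547347477979))
(array([0.5066623 , 0.02437504]), np.float64(217.35732101090807), np.float64(0.004202939741734954), np.float64(3.3485538849877954))
```

View pics/s2.png

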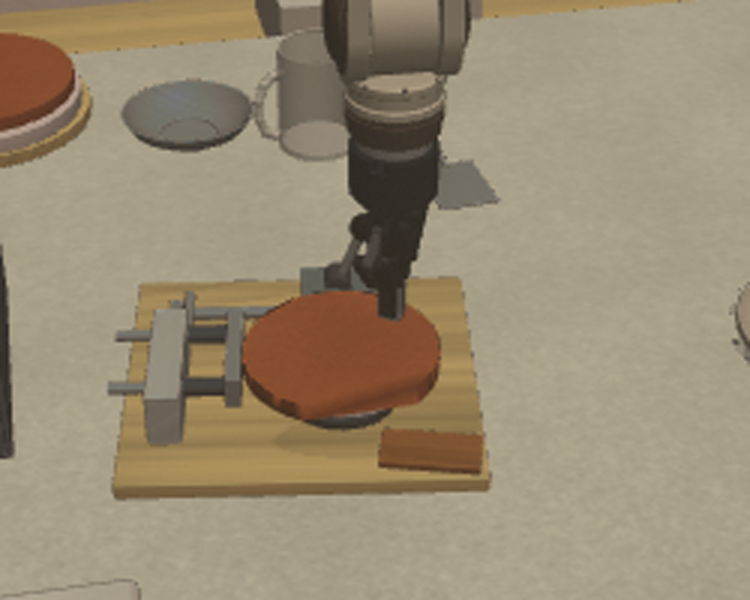

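The fingertip at (392,300) is carrying the disc clockwise: the flat's left corner has moved to (300,415). I'll carry on turning.

Request:
servo_tool(
  moves=[
    [-0.09, 0.15, -0.02, -0.03],
    [-0.18, 0.3, -0.02, -0.059],
    [-0.26, 0.46, -0.02, -0.089],
    [-0.34, 0.62, -0.02, -0.119],
    [-0.42, 0.78, -0.02, -0.148],
    [-0.49, 0.94, -0.02, -0.178],
    [-0.55, 1.1, -0.02, -0.208],
    [-0.61, 1.27, -0.02, -0.237],
    [-0.66, 1.44, -0.02, -0.267],
    [-0.71, 1.6, -0.02, -0.297],
    [-0.76, 1.77, -0.02, -0.326],
    [-0.8, 1.95, -0.02, -0.356],
    [-0.83, 2.12, -0.02, -0.386],
    [-0.86, 2.29, -0.02, -0.415],
    [-0.89, 2.47, -0.02, -0.445],
    [-0.9, 2.64, -0.02, -0.475],
    [-0.92, 2.82, -0.02, -0.504],
    [-0.93, 2.99, -0.02, -0.534],
    [-0.93, 3.17, -0.02, -0.564],
    [-0.93, 3.35, -0.02, -0.593],
  ],
)

```text
time: 6.97
ee_pos: [0.4431, 0.019, 0.0694]
tcp_rot: [-180.0, 0.1, 113.8]
wrist_force: [-10.2, -3.7, 17.3]
opening: 0.0001
grasp_force: 8.2
```

```bash
python3 arc.py .4436 .0191 -34 20
```

```text
[0.01, 0.18, 0, -0.03], [0.02, 0.35, 0, -0.059], [0.04, 0.53, 0, -0.089], [0.06, 0.7, 0, -0.119], [0.09, 0.88, 0, -0.148], [0.12, 1.05, 0, -0.178], [0.16, 1.22, 0, -0.208], [0.2, 1.39, 0, -0.237], [0.25, 1.56, 0, -0.267], [0.31, 1.73, 0, -0.297], [0.36, 1.9, 0, -0.326], [0.43, 2.06, 0, -0.356], [0.5, 2.22, 0, -0.386], [0.57, 2.38, 0, -0.415], [0.65, 2.54, 0, -0.445], [0.73, 2.7, 0, -0.475], [0.82, 2.85, 0, -0.504], [0.91, 3.0, 0, -0.534], [1.0, 3.15, 0, -0.564], [1.1, 3.29, 0, -0.593], 0.05942154491428173 178.4570524291802
```

Request:
servo_tool(
  moves=[
    [-0.04, 0.18, 0.04, -0.03],
    [-0.03, 0.35, 0.07, -0.059],
    [-0.01, 0.53, 0.07, -0.089],
    [0.01, 0.7, 0.07, -0.119],
    [0.04, 0.88, 0.07, -0.148],
    [0.07, 1.05, 0.07, -0.178],
    [0.11, 1.22, 0.07, -0.208],
    [0.15, 1.39, 0.07, -0.237],
    [0.2, 1.56, 0.07, -0.267],
    [0.26, 1.73, 0.07, -0.297],
    [0.31, 1.9, 0.07, -0.326],
    [0.38, 2.06, 0.07, -0.356],
  ],
)

```text
time: 7.97
ee_pos: [0.4468, 0.04, 0.0695]
tcp_rot: [-179.9, 0.0, 93.5]
wrist_force: [-7.3, -1.1, 11.9]
opening: 0.0
grasp_force: 5.7
```

```bash
python3 -c "
from h import *
a=camera('side')
cv2.imwrite('pics/side3.png',a[:,:,::-1])
s=cv2.resize(a[210:330,225:375],None,fx=5,fy=5,interpolation=cv2.INTER_CUBIC)
cv2.imwrite('pics/s3.png',s[:,:,::-1])"
```

```text
(no output)
```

View pics/s3.png

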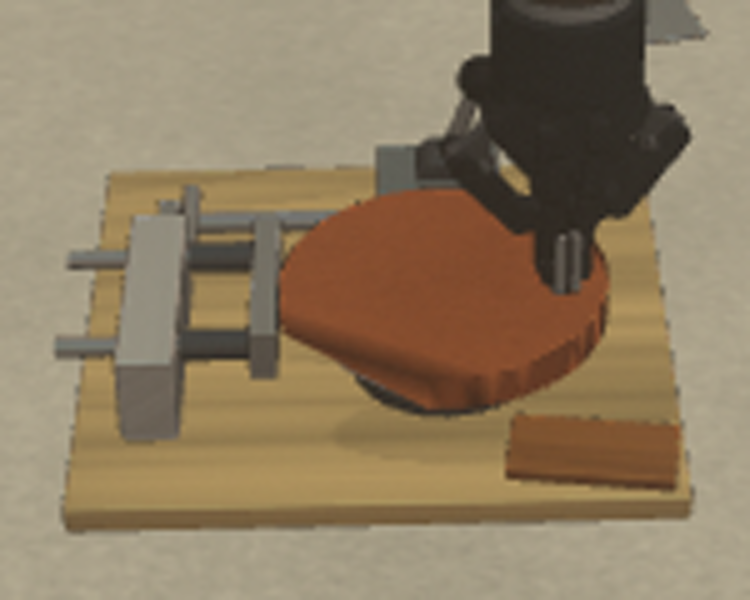

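The flat now runs from about (287,320) to (435,395) in the crop, about 45° short of the bar.

```bash
python3 -c "
from h import *
p=ray('side',[(225+286/5,210+318/5),(225+435/5,210+378/5)],.068);d=p[0]-p[1];print(p,np.degrees(np.arctan2(d[1],d[0]))+90)
q=proj('side',[(.503+.085*np.cos(t),.0175+.085*np.sin(t),.068) for t in np.radians([0,90,180,270])]);print((q-[225,210])*5)"
python3 arc.py .4473 .0398 -35 20
```

```text
[[0.58947349 0.04070935 0.068     ]
 [0.52480559 0.10355007 0.068     ]] 45.82098571082247
[[282.51975023 290.95830181]
 [478.27064613 371.33104034]
 [606.13013302 253.16568948]
 [416.52714159 181.68552646]]
[0.07, 0.17, 0, -0.031], [0.15, 0.34, 0, -0.061], [0.23, 0.5, 0, -0.092], [0.31, 0.66, 0, -0.122], [0.4, 0.82, 0, -0.153], [0.5, 0.98, 0, -0.183], [0.6, 1.13, 0, -0.214], [0.7, 1.28, 0, -0.244], [0.81, 1.43, 0, -0.275], [0.93, 1.57, 0, -0.305], [1.05, 1.71, 0, -0.336], [1.17, 1.85, 0, -0.367], [1.3, 1.98, 0, -0.397], [1.43, 2.11, 0, -0.428], [1.56, 2.23, 0, -0.458], [1.7, 2.35, 0, -0.489], [1.84, 2.47, 0, -0.519], [1.99, 2.58, 0, -0.55], [2.13, 2.69, 0, -0.58], [2.29, 2.79, 0, -0.611], 0.05999816663865658 158.18085737292284
```

Request:
servo_tool(
  moves=[
    [0.07, 0.17, 0, -0.031],
    [0.15, 0.34, 0, -0.061],
    [0.23, 0.5, 0, -0.092],
    [0.31, 0.66, 0, -0.122],
    [0.4, 0.82, 0, -0.153],
    [0.5, 0.98, 0, -0.183],
    [0.6, 1.13, 0, -0.214],
    [0.7, 1.28, 0, -0.244],
    [0.81, 1.43, 0, -0.275],
    [0.93, 1.57, 0, -0.305],
    [1.05, 1.71, 0, -0.336],
    [1.17, 1.85, 0, -0.367],
    [1.3, 1.98, 0, -0.397],
    [1.43, 2.11, 0, -0.428],
    [1.56, 2.23, 0, -0.458],
    [1.7, 2.35, 0, -0.489],
    [1.84, 2.47, 0, -0.519],
    [1.99, 2.58, 0, -0.55],
  ],
)

```text
time: 9.52
ee_pos: [0.4672, 0.0662, 0.0695]
tcp_rot: [-180.0, -0.0, 62.0]
wrist_force: [-4.9, 2.6, 8.8]
opening: 0.0
grasp_force: 4.3
```

```bash
python3 arc.py .4672 .0656 -30 20; python3 -c "
from h import *
a=camera('side')
cv2.imwrite('pics/side4.png',a[:,:,::-1])
s=cv2.resize(a[210:330,225:375],None,fx=5,fy=5,interpolation=cv2.INTER_CUBIC)
cv2.imwrite('pics/s4.png',s[:,:,::-1])"
```

```text
[0.13, 0.09, 0, -0.026], [0.26, 0.18, 0, -0.052], [0.39, 0.27, 0, -0.079], [0.52, 0.35, 0, -0.105], [0.66, 0.43, 0, -0.131], [0.8, 0.5, 0, -0.157], [0.94, 0.57, 0, -0.183], [1.08, 0.64, 0, -0.209], [1.22, 0.7, 0, -0.236], [1.37, 0.76, 0, -0.262], [1.51, 0.82, 0, -0.288], [1.66, 0.87, 0, -0.314], [1.81, 0.92, 0, -0.34], [1.96, 0.96, 0, -0.367], [2.11, 1.0, 0, -0.393], [2.27, 1.04, 0, -0.419], [2.42, 1.07, 0, -0.445], [2.57, 1.1, 0, -0.471], [2.73, 1.13, 0, -0.497], [2.88, 1.15, 0, -0.524], 0.05996040360104325 126.6596739145474
```

View pics/s4.png

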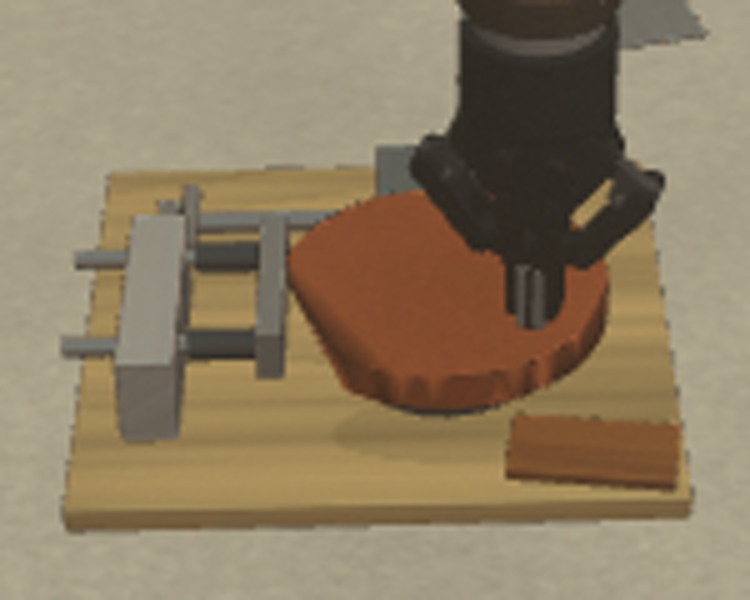

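The bar has begun to drop, and the flat runs (290,265)–(345,375) in the crop, roughly 25° short. Working out the remaining angle.

```bash
python3 -c "
from h import *
p=ray('side',[(225+289/5,210+262/5),(225+348/5,210+362/5)],.068);d=p[0]-p[1];print(p,np.hypot(*d[:2]),np.degrees(np.arctan2(d[1],d[0]))+90)
"
```

```text
[[ 0.58118296 -0.00703893  0.068     ]
 [ 0.56453715  0.08259188  0.068     ]] 0.09116339646542428 10.520836716874015
```

Request:
servo_tool(
  moves=[
    [0.06, 0.04, -0.02, -0.013],
    [0.13, 0.09, -0.03, -0.026],
    [0.2, 0.14, -0.03, -0.04],
    [0.26, 0.18, -0.03, -0.052],
    [0.33, 0.23, -0.03, -0.065],
    [0.39, 0.27, -0.03, -0.079],
    [0.46, 0.31, -0.03, -0.092],
    [0.52, 0.35, -0.03, -0.105],
    [0.59, 0.39, -0.03, -0.118],
    [0.66, 0.43, -0.03, -0.131],
    [0.73, 0.47, -0.03, -0.144],
    [0.8, 0.5, -0.03, -0.157],
    [0.87, 0.54, -0.03, -0.17],
    [0.94, 0.57, -0.03, -0.183],
  ],
)

```text
time: 10.73
ee_pos: [0.4769, 0.0723, 0.0694]
tcp_rot: [-180.0, -0.1, 51.5]
wrist_force: [-3.8, 3.6, 9.6]
opening: 0.0
grasp_force: 4.7
```

```bash
cat > look.py <<'E'
from h import *
import sys
a=camera('side'); k=sys.argv[1]
cv2.imwrite(f'pics/side{k}.png',a[:,:,::-1])
s1=cv2.resize(a[238:302,260:340],None,fx=10,fy=9,interpolation=cv2.INTER_CUBIC)
cv2.imwrite(f'pics/s{k}.png',s1[:,:,::-1])
E
python3 look.py 5
```

```text
(no output)
```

View pics/s5.png

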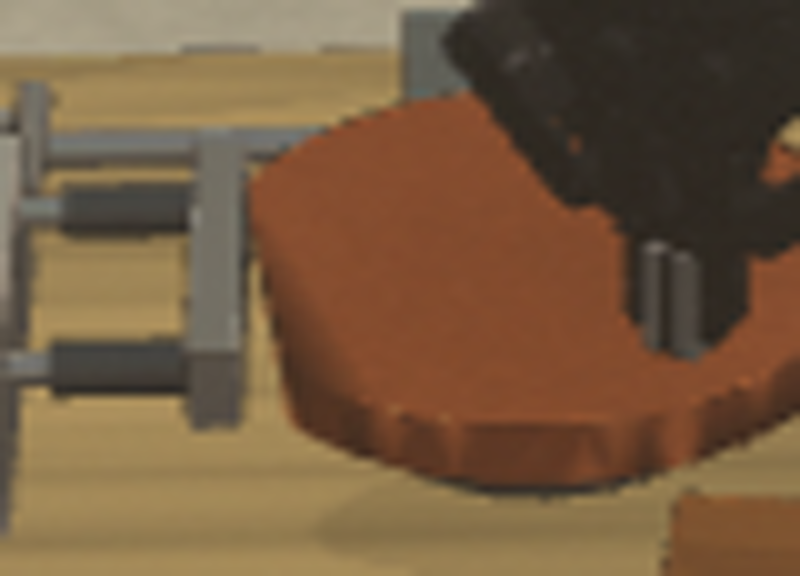

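The gap between the bar and the flat is now a thin wedge: closed at (250,185) at the far corner and open at (250,400) at the near end. From here I'll track the bar's slide numerically through its left-edge shift.

```bash
cat > bar.py <<'E'
from h import *
import sys
YAW=np.radians(-9.0); O=np.array([.503,.0175])
def J(x,y,z): return (O[0]+x*np.cos(YAW)-y*np.sin(YAW),O[1]+x*np.sin(YAW)+y*np.cos(YAW),z)
def edge(im):
    g=im.astype(float); w=g[...,0]-g[...,2]   # wood yellow vs grey steel
    out=[]
    for r in list(range(267,273))+list(range(279,283)):
        p=cv2.GaussianBlur(w[r:r+1,262:288],(0,0),.8)[0]; hi=np.median(p[2:9]); lo=8.
        d=np.diff(p); k=int(np.argmin(d[4:22]))+4; sl=slice(max(k-2,0),k+3)
        wt=np.clip(-d[sl],0,None); out.append(262.5+(np.arange(len(d))[sl]*wt).sum()/wt.sum())
    return np.array(out)
q=proj('side',[J(.099,.0,.073),J(.084,0,.073)]); s=15/(q[1,0]-q[0,0]); e0=edge(cv2.imread('pics/side0.png')[:,:,::-1])
for k in sys.argv[1:]:
    f=cv2.imread(f'pics/side{k}.png')[:,:,::-1]; d=edge(f)-e0; b=15-np.median(d)*s
    t=[x for x in np.linspace(0,.6,601) if 70*np.cos(x)+48*np.sin(x)-70>=b]
    print(k,np.round(d,2),'slide mm',b,'off flush deg',np.degrees(t[0]) if t else None)
E
sed -i '/^s1=/d;/s1\[/d' look.py
python3 bar.py 3 4 5; python3 look.py 5b;python3 bar.py 5b; python3 arc.py .4766 .0713 -14 14
```

```text
3 [ 0.000e+00  1.000e-02  1.000e-02  2.000e-02 -2.000e-02 -0.000e+00
 -1.315e+01 -1.714e+01  3.100e-01 -4.000e-02] slide mm 14.997118303654853 off flush deg None
4 [  1.57   1.24   1.28   1.58   1.49   1.48  -4.44 -14.79 -15.63   1.47] slide mm 11.470576081941488 off flush deg 18.162762105647097
5 [  3.75   3.75   3.84   4.07   3.73   3.73 -13.39 -11.25 -18.88   3.65] slide mm 5.433738552629922 off flush deg 7.16197243913529
5b [  3.76   3.73   3.79   4.07   4.05   3.63 -12.72  -9.46 -18.88   3.68] slide mm 5.5043661866288165 off flush deg 7.276563998161455
[0.09, 0.05, 0, -0.017], [0.19, 0.09, 0, -0.035], [0.29, 0.13, 0, -0.052], [0.38, 0.17, 0, -0.07], [0.48, 0.21, 0, -0.087], [0.58, 0.25, 0, -0.105], [0.68, 0.28, 0, -0.122], [0.77, 0.32, 0, -0.14], [0.87, 0.35, 0, -0.157], [0.97, 0.38, 0, -0.175], [1.08, 0.4, 0, -0.192], [1.18, 0.43, 0, -0.209], [1.28, 0.46, 0, -0.227], [1.38, 0.48, 0, -0.244], 0.05992829048120761 116.13747867024458
```

Request:
servo_tool(
  moves=[
    [0.05, 0.03, 0, -0.009],
    [0.09, 0.05, 0, -0.017],
    [0.14, 0.07, 0, -0.026],
    [0.19, 0.09, 0, -0.035],
    [0.24, 0.11, 0, -0.044],
    [0.29, 0.13, 0, -0.052],
    [0.34, 0.15, 0, -0.061],
    [0.38, 0.17, 0, -0.07],
    [0.43, 0.19, 0, -0.079],
    [0.48, 0.21, 0, -0.087],
    [0.53, 0.23, 0, -0.096],
    [0.53, 0.23, 0, -0.096],
  ],
)

```text
time: 11.83
ee_pos: [0.4824, 0.0747, 0.0694]
tcp_rot: [-180.0, -0.1, 46.1]
wrist_force: [-2.3, 4.1, 8.1]
opening: -0.0
grasp_force: 4.2
```

```bash
python3 look.py 6;python3 bar.py 6
```

```text
6 [  5.57   5.23   5.26   5.55   5.52   5.5  -16.65 -17.48 -17.82   5.49] slide mm 1.2004032308119346 off flush deg 1.4896902673401404
```

Request:
servo_tool(
  moves=[
    [0.03, 0.01, -0.01, -0.006],
    [0.06, 0.02, -0.01, -0.012],
    [0.1, 0.04, -0.01, -0.017],
    [0.1, 0.04, -0.01, -0.017],
    [0.1, 0.04, -0.01, -0.017],
  ],
)

```text
time: 12.3
ee_pos: [0.4835, 0.0751, 0.0695]
tcp_rot: [-180.0, -0.1, 45.1]
wrist_force: [-3.1, 4.3, 8.8]
opening: 0.0004
grasp_force: 4.4
```

```bash
python3 look.py 7;python3 bar.py 7
```

```text
7 [  5.75   5.73   5.78   6.04   5.73   5.76 -16.5  -17.49 -17.23   5.66] slide mm 0.2963008362922839 off flush deg 0.40107045659157625
```

Request:
servo_tool(
  moves=[
    [0.02, 0.01, 0, -0.004],
    [0.04, 0.02, 0, -0.008],
    [0.05, 0.02, 0, -0.009],
    [0.05, 0.02, 0, -0.009],
  ],
)

```text
time: 12.68
ee_pos: [0.4839, 0.0752, 0.0695]
tcp_rot: [-180.0, -0.1, 44.6]
wrist_force: [-3.3, 3.3, 9.5]
opening: 0.0002
grasp_force: 4.7
```

```bash
python3 look.py 8;python3 bar.py 8;python3 look.py 9;python3 bar.py 9
```

```text
8 [  5.75   5.67   5.72   6.07   6.1    6.   -16.18 -16.59 -17.19   6.03] slide mm 0.2837088228438649 off flush deg 0.34377467707849396
9 [  5.74   5.66   5.69   6.06   6.08   6.02 -16.42 -16.92 -17.21   6.02] slide mm 0.33711106514077827 off flush deg 0.4583662361046586
```

Request:
servo_tool(
  moves=[
    [0.01, 0.0, 0, -0.002],
    [0.02, 0.01, 0, -0.004],
    [0.03, 0.01, 0, -0.005],
    [0.03, 0.01, 0, -0.005],
  ],
)

```text
time: 13.12
ee_pos: [0.4839, 0.0752, 0.0694]
tcp_rot: [-180.0, -0.1, 44.3]
wrist_force: [-4.6, 2.0, 10.0]
opening: -0.0001
grasp_force: 5.2
```

```bash
python3 look.py 10;python3 bar.py 10
python3 - <<'E'
from h import *
# finer: integrate brightness of whole bar region vs time for images 6..10
I=[cv2.imread(f'pics/side{k}.png').astype(float) for k in(6,7,8,9,10)]
for i in range(1,5): print(np.round([(I[i]-I[i-1])[a:b,276:286].sum((0,2)) for a,b in((266,274),(278,284))]).astype(int).tolist())
E
```

```text
10 [  5.73   5.63   5.67   6.03   6.1    6.01 -16.36 -16.96 -17.21   6.02] slide mm 0.3700402126546365 off flush deg 0.4583662361046586
[[6, -9, -3, -4, -50, 62, 3, 2, -3, 176], [-2, -8, 11, -9, -30, 18, 6, -3, 4, 67]]
[[-10, 4, 3, 2, 103, 18, -10, -3, 0, -27], [-1, 4, -3, 2, 30, 22, -1, 0, 2, -16]]
[[9, 1, -1, 1, 6, 1, -3, -1, -4, -8], [5, 0, -3, 7, -11, -1, 8, 3, -7, -13]]
[[-11, 10, -5, 6, -7, -4, 7, 6, 4, 2], [2, 10, 3, 6, -2, 1, -1, -5, -1, 11]]
```

Request:
servo_tool(
  moves=[
    [0, 0, 0.1, 0],
    [0, 0, 0.3, 0],
    [0, 0, 1, 0],
    [0, 0, 3, 0],
    [0, 0, 6, 0],
    [0, 0, 9, 0],
    [-1, -2, 9, 0],
    [-2, -5, 9, 0.12],
    [-3, -8, 9, 0.24],
    [-4, -11, 9, 0.36],
    [-5, -14, 9, 0.48],
    [-6, -17, 9, 0.6],
    [-8.3, -18.8, 9, 0.72],
    [-8.3, -18.8, 9, 0.84],
    [-8.3, -18.8, 9, 0.96],
    [-8.3, -18.8, 9, 1.08],
    [-8.3, -18.8, 9, 1.2],
    [-8.3, -18.8, 9, 1.32],
    [-8.3, -18.8, 9, 1.44],
    [-8.3, -18.8, 9, 1.56],
  ],
)

```text
time: 14.83
ee_pos: [0.4009, -0.1136, 0.1587]
tcp_rot: [-180.0, 0.0, 134.0]
wrist_force: [0.0, -0.5, 0.0]
opening: 0.0001
grasp_force: 0.0
```

Request:
servo_tool(
  moves=[
    [0, 0, 0, 0.12],
    [0, 0, 0, 0.24],
    [0, 0, 0, 0.36],
    [0, 0, 0, 0.48],
    [0, 0, 0, 0.6],
    [0, 0, 0, 0.65],
    [0, 0, 0, 0.65],
    [0, 0, 0, 0.65],
  ],
)

```text
time: 15.5
ee_pos: [0.4009, -0.1136, 0.1585]
tcp_rot: [-180.0, 0.0, 170.8]
wrist_force: [-0.6, 0.0, 0.1]
opening: 0.0001
grasp_force: 0.0
```

```bash
python3 look.py 11;python3 bar.py 11
python3 - <<'E'
from h import *
a=camera('top'); cv2.imwrite('pics/top1.png',a[:,:,::-1])
r=rect(a,"top",.07,(.53,.0),.14,2800)
cv2.imwrite('pics/r2.png',cv2.resize(r[0:560,0:784],None,fx=1,fy=1)[:,:,::-1])
E
```

```text
11 [  5.74   5.7    5.71   6.04   6.08   5.97 -16.32 -16.09 -17.17   6.01] slide mm 0.30341791773077276 off flush deg 0.40107045659157625
```

View pics/r2.png

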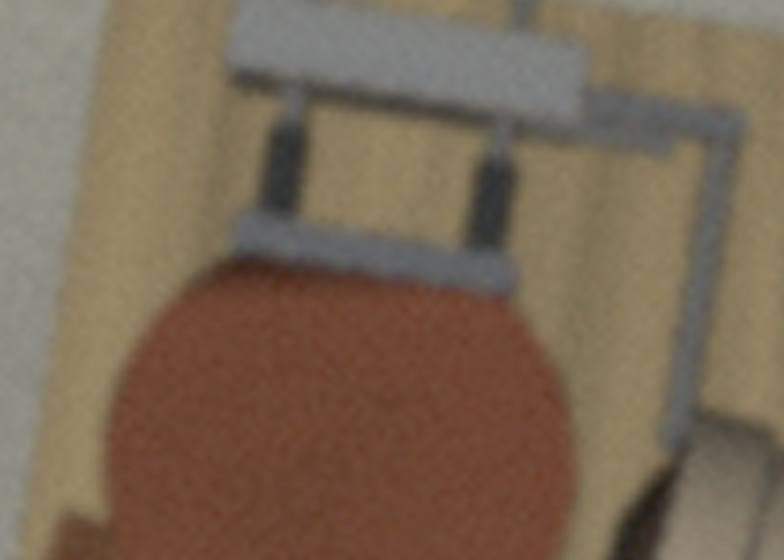

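The top view shows the flat seated along the whole bar, with disc outline meeting both bar ends at (232,255) and (512,290). One check by fit before the lever.

Run:
```python
from h import *
from scipy.signal import savgol_filter
a=cv2.imread('pics/top1.png')[:,:,::-1].copy(); b=cv2.imread('pics/top0.png')[:,:,::-1].copy()
for sk in(((-125,-55),),((-125,-55),(110,150)),((-125,-55),(-12,-6))): 
    for c0 in((.5026,.0157),(.5033,.0189)): print(fitdisc(a,c0=c0,skip=sk))
# line of disc/bar edge and bar's far edge, in jig axes (columns = jig y)
import bar as B
S=4000;w=120;K=[]
ys=np.arange(-.040,.041,.002); xs=np.arange(.05,.1,.00025)
for nm,im in(('now',a),('start',b)):
    g=im.astype(np.float32); rg=cv2.GaussianBlur(g[...,0]/(g[...,1]+1),(0,0),.7); rb=cv2.GaussianBlur(g[...,0]-g[...,2],(0,0),.7)
    def prof(f,y,z):
        p=proj('top',[B.J(x,y,z) for x in xs]).astype(np.float32); return cv2.remap(f,p[None,:,0],p[None,:,1],cv2.INTER_CUBIC)[0]
    e1=[];e2=[]
    for y in ys:
        p=prof(rg,y,.07); k=np.nonzero(p<1.28)[0]; e1.append(xs[k[0]] if len(k) else np.nan)
        p=prof(rb,y,.073); m=xs>.078; d=np.diff(p[m]); e2.append(xs[m][np.argmax(d)])
    e1=np.array(e1);e2=np.array(e2)
    for e in(e1,e2):
        l=np.polyfit(ys,e,1); ok=abs(e-np.polyval(l,ys))<.003; l=np.polyfit(ys[ok],e[ok],1); print(nm,'slope deg',np.degrees(l[0]),'x mm',l[1]*1000,ok.sum())
    print(np.round(e1[::2]*1000,1))
```

```text
(array([0.50335832, 0.018906  ]), np.float64(351.7447964653534), np.float64(-0.0018001101654069463), np.float64(0.519393369195286))
(array([0.50331714, 0.01900257]), np.float64(351.5964889993913), np.float64(-0.0017935075874226441), np.float64(0.8815868494853057))
(array([0.50335225, 0.01890741]), np.float64(351.6337929313726), np.float64(-0.0017904653661344062), np.float64(0.5214976744374726))
(array([0.50330932, 0.01899562]), np.float64(351.59665682439135), np.float64(-0.0017898864236464468), np.float64(0.6569724618746271))
(array([0.50335761, 0.0188953 ]), np.float64(351.63404653828115), np.float64(-0.0018015054422041682), np.float64(0.52397086199227))
(array([0.50330746, 0.01901029]), np.float64(351.59704528378626), np.float64(-0.0018013122278772158), np.float64(0.8904827233829888))
now slope deg -0.5689650578822747 x mm 69.05487804878051 41
now slope deg 0.5986078778249367 x mm 84.00940291055682 40
[69.  69.5 69.5 69.5 69.  69.  69.5 69.5 69.  68.8 69.3 69.3 69.3 68.8
 68.8 69.3 69.  68.5 68.5 68.5 69. ]
start slope deg 1.4918668758261122 x mm 82.82251800593139 26
start slope deg -0.1438910308089443 x mm 98.35851023502657 40
[72.8 75.  77.3 79.8 81.5 82.8 83.8 84.  84.3 84.3 84.5 84.3 84.3 84.3
 84.  83.5 82.5 81.5 79.3 77.  75.5]
```

The bar has bottomed: its travel is about 15 mm by the mean edge shift, it stopped moving while the resistance rose, and the angles agree within about 0.5°. Now for the lever.

Request:
servo_tool(
  moves=[
    [0, 0, -2, 0],
    [0, 0, -4, 0],
    [0, 0, -6, 0],
    [0, 0, -7.2, 0],
    [0, 0, -7.2, 0],
    [0.5, -0.08, -7.2, 0],
    [1, -0.16, -7.2, 0],
    [1.5, -0.24, -7.2, 0],
    [2, -0.31, -7.2, 0],
    [2.5, -0.39, -7.2, 0],
    [3, -0.47, -7.2, 0],
    [3.5, -0.55, -7.2, 0],
    [4, -0.63, -7.2, 0],
    [4, -0.63, -7.2, 0],
  ],
)

```text
time: 16.77
ee_pos: [0.4417, -0.1199, 0.0862]
tcp_rot: [-180.0, 0.0, 170.9]
wrist_force: [-0.7, 0.6, -0.3]
opening: 0.0
grasp_force: 0.0
```

Request:
servo_tool(
  moves=[
    [0.3, -0.05, 0, 0],
    [0.6, -0.1, 0, 0],
    [0.9, -0.14, 0, 0],
    [1.2, -0.19, 0, 0],
    [1.5, -0.24, 0, 0],
    [1.8, -0.28, 0, 0],
    [2.1, -0.33, 0, 0],
    [2.4, -0.38, 0, 0],
    [2.7, -0.43, 0, 0],
    [3, -0.47, 0, 0],
    [3.3, -0.52, 0, 0],
    [3.6, -0.57, 0, 0],
    [3.6, -0.57, 0, 0],
  ],
)

```text
time: 17.85
ee_pos: [0.4774, -0.1256, 0.0861]
tcp_rot: [-180.0, -0.0, 170.9]
wrist_force: [-0.6, -0.3, 0.7]
opening: 0.0002
grasp_force: 0.0
```

Request:
servo_tool(
  moves=[
    [0.15, -0.02, 0, 0],
    [0.3, -0.05, 0, 0],
    [0.45, -0.07, 0, 0],
    [0.6, -0.09, 0, 0],
    [0.75, -0.12, 0, 0],
    [0.9, -0.14, 0, 0],
    [0.9, -0.14, 0, 0],
  ],
)

```text
time: 18.43
ee_pos: [0.4862, -0.1269, 0.0863]
tcp_rot: [180.0, 0.0, 170.9]
wrist_force: [-1.4, 0.5, -0.6]
opening: -0.0002
grasp_force: 0.2
```

Request:
servo_tool(
  moves=[
    [0.1, -0.02, 0, 0],
    [0.2, -0.03, 0, 0],
    [0.3, -0.05, 0, 0],
    [0.4, -0.06, 0, 0],
    [0.5, -0.08, 0, 0],
    [0.5, -0.08, 0, 0],
  ],
)

```text
time: 18.93
ee_pos: [0.4886, -0.1273, 0.086]
tcp_rot: [180.0, -0.3, 170.9]
wrist_force: [-14.8, 1.5, 6.6]
opening: 0.0001
grasp_force: 7.1
```

The lever has met its stop: force rose to 15 N, at jig x of about +8 mm as predicted. Backing off and checking.

Request:
servo_tool(
  moves=[
    [-0.5, 0.08, 0, 0],
    [-2, 0.31, 0, 0],
    [-4, 0.63, 0, 0],
    [-6, 0.94, 1, 0],
    [-8, 1.25, 4, 0],
    [-10, 1.5, 8, 0],
    [-12, 1.5, 12, 0],
    [-14, 1.5, 14, 0],
    [-16, 1.5, 14, 0],
    [-16, 1.5, 14, 0],
  ],
)

```text
time: 19.77
ee_pos: [0.3296, -0.1129, 0.2289]
tcp_rot: [-179.9, 0.3, 170.9]
wrist_force: [0.7, 0.5, -1.1]
opening: -0.0001
grasp_force: 0.0
```

```bash
python3 look.py 12;python3 bar.py 12
python3 - <<'E'
from h import *
a=cv2.imread('pics/side12.png')
cv2.imwrite('pics/s12.png',cv2.resize(a[210:330,225:375],None,fx=5,fy=5,interpolation=cv2.INTER_CUBIC))
T=np.mean([camera('top').astype(float) for _ in range(12)],0).astype(np.float32)
print(fitdisc(T)) ; print(fitdisc(T,skip=((300,301),)),get_obs()['time'])
E
```

```text
12 [  5.73   5.66   5.71   6.05   6.09   5.99 -16.41 -16.23 -17.21   6.  ] slide mm 0.3235608169994286 off flush deg 0.40107045659157625
(array([0.50344942, 0.01890212]), np.float64(353.2434687593426), np.float64(-0.0017346663589154865), np.float64(0.5619056192169644))
(array([0.50336813, 0.01890016]), np.float64(351.6260851585722), np.float64(-0.0017711306223919317), np.float64(0.5341204204228956)) 20.4167
```

View pics/s12.png

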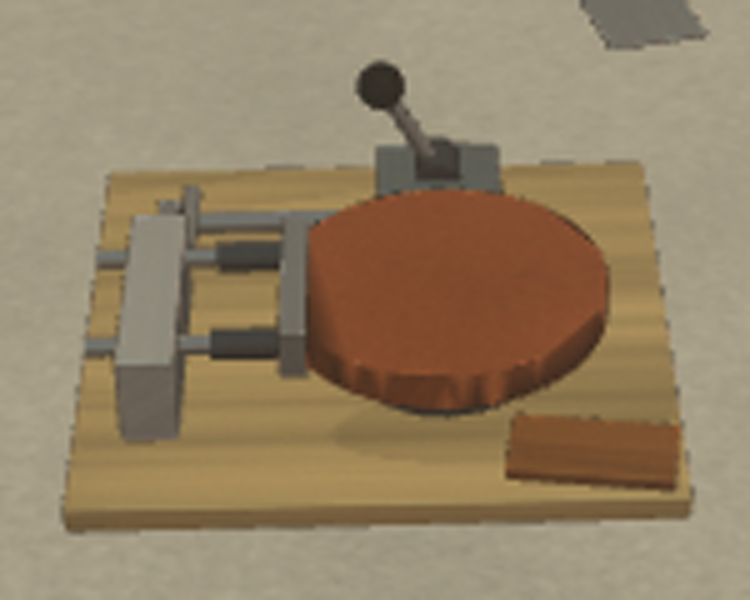

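The lever knob is now at (380,85), fully over to the far side. The bar at (293,295) lies flush along the flat, and the rib hasn't moved. Handing in.

```bash
python3 -c "
from workcell import *
print(job_done())"
```

```text
the job is handed in; nothing more can be done
None
```

The disc's flat is against the alignment bar, to within about 0.5° by the camera fits, and the lock lever is fully over on its stop; I handed the job in at about 20 s, with the arm clear of the jig.

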